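Find the rocking cover on the dry box and press it home

TASK

One of the four square covers in the lid of the dry box is not seated. Press the covers near their edges to find the one that rocks, push that one straight down until it is fully home and level, and finish with the fingertips still on it, holding it down. Only press: do not lift any cover, and leave the lenses, bowl and adapter where they are.

Things in the scene. Friction and masses are not known exactly. Their poses are not given: they have to be found in the camera images.
- dry_box: Closed grey plastic dry box, fixed, lying flat; 220 mm (its x) by 230 mm (its y), flat lid top 85 mm above its origin, which is the centre of its underside. A black snap latch sticks out 8 mm in the middle of its -x side. The lid has four 73 mm square pockets centred 44 mm either side of the centre in x and in y.
- cover_a: One of four identical loose white plastic covers, 70 mm square, about 60 g, in the dry box's pocket at box x -44, y -44 mm. Origin at the centre of its underside, z up, sides along the box's x and y. Plate 14 mm thick; round the edge of its top a lip 5 mm wide and 2 mm high. Origin 78 mm above the box's at the start, so the lip's top is 9 mm above the lid.
- cover_b: One of four identical loose white plastic covers, 70 mm square, about 60 g, in the dry box's pocket at box x -44, y +44 mm. Origin at the centre of its underside, z up, sides along the box's x and y. Plate 14 mm thick; round the edge of its top a lip 5 mm wide and 2 mm high. Origin 78 mm above the box's at the start, so the lip's top is 9 mm above the lid.
- cover_c: One of four identical loose white plastic covers, 70 mm square, about 60 g, in the dry box's pocket at box x +44, y -44 mm. Origin at the centre of its underside, z up, sides along the box's x and y. Plate 14 mm thick; round the edge of its top a lip 5 mm wide and 2 mm high. Origin 78 mm above the box's at the start, so the lip's top is 9 mm above the lid.
- cover_d: One of four identical loose white plastic covers, 70 mm square, about 60 g, in the dry box's pocket at box x +44, y +44 mm. Origin at the centre of its underside, z up, sides along the box's x and y. Plate 14 mm thick; round the edge of its top a lip 5 mm wide and 2 mm high. Origin 78 mm above the box's at the start, so the lip's top is 9 mm above the lid.
- lid_centre (a point): Centre of the lid's top. The covers start level, equally high. Three rest on their pocket floor: pressing does not move them. One, any of them, is perched on a stiff 12 mm square plug under its middle, 4 mm above its floor: it tips about 0.13 rad when its lip is pressed with 1 N and levels when released. Pressed in the middle with over 10 N the plug yields: it sinks 4 mm and stays.
- lens_short: Bystander: black camera lens, 62 mm diameter, 60 mm tall, loose, upright on the low riser step; origin at the centre of its underside.
- lens_mid: Bystander: black camera lens, 68 mm diameter, 80 mm tall, loose, upright on the high riser step; origin at the centre of its underside.
- bowl: Bystander: small white ceramic bowl, 90 mm across, 35 mm tall, loose, with two metal hot shoe covers in it; origin at the centre of its underside.
- adapter: Bystander: aluminium lens mount adapter, a loose ring 64 mm across and 18 mm tall, lying flat; origin at the centre of its underside.
- risers: Bystander: two clear acrylic risers side by side, fixed, 182 mm (x) by 90 mm (y) together; low step 25 mm high at -x, high step 45 mm at +x; origin at the middle of the foot.
Mind the look-alikes: they are no part of the job. What is shaped like the cover_b but turquoise is not meant.

How it is judged:
On the way, in this order (a step that is already met when the one before it is completed fails the run):
1. the loose cover has been made to rock by pressing it (tipped by over 0.05 rad, about 3 degrees) (((angle between cover_a's own z axis and vertical above 0.05 rad and contact force between the fingers and cover_a above 0.1 N) or (angle between cover_b's own z axis and vertical above 0.05 rad and contact force between the fingers and cover_b above 0.1 N) or (angle between cover_c's own z axis and vertical above 0.05 rad and contact force between the fingers and cover_c above 0.1 N) or (angle between cover_d's own z axis and vertical above 0.05 rad and contact force between the fingers and cover_d above 0.1 N))), for 0.05 s.
2. the loose cover is pressed down onto its pocket floor (at least 3 mm down, level) (((z of cover_a in the frame of dry_box below 0.075 m and angle between cover_a's own z axis and vertical below 0.03 rad) or (z of cover_b in the frame of dry_box below 0.075 m and angle between cover_b's own z axis and vertical below 0.03 rad) or (z of cover_c in the frame of dry_box below 0.075 m and angle between cover_c's own z axis and vertical below 0.03 rad) or (z of cover_d in the frame of dry_box below 0.075 m and angle between cover_d's own z axis and vertical below 0.03 rad))), for 0.2 s.
At the end, for the whole second after the job is handed in: The cover that rocked has sunk at least 3 mm onto its pocket floor and is level within 0.03 rad, the fingers still press it down with more than 2 N, and the other three covers lie level (0.03 rad) in their pockets, none more than 1.5 mm above where it started ((((z of cover_a in the frame of dry_box below 0.075 m and angle between cover_a's own z axis and vertical below 0.03 rad) and contact force between the fingers and cover_a above 2 N) or ((z of cover_b in the frame of dry_box below 0.075 m and angle between cover_b's own z axis and vertical below 0.03 rad) and contact force between the fingers and cover_b above 2 N) or ((z of cover_c in the frame of dry_box below 0.075 m and angle between cover_c's own z axis and vertical below 0.03 rad) and contact force between the fingers and cover_c above 2 N) or ((z of cover_d in the frame of dry_box below 0.075 m and angle between cover_d's own z axis and vertical below 0.03 rad) and contact force between the fingers and cover_d above 2 N)) and angle between each of cover_a, cover_b, cover_c, cover_d's own z axis and vertical below 0.03 rad and z of each of cover_a, cover_b, cover_c, cover_d in the frame of dry_box below 0.0795 m); the arm keeps its last pose, push and grip.
It fails at once if a cover is lifted (more than 12 mm above where it started) (z of any of cover_a, cover_b, cover_c, cover_d in the frame of dry_box above 0.09 m).
It fails at once if a lens, the bowl or the adapter is shifted by more than 20 mm or tipped by more than 0.3 rad (distance of any of lens_short, lens_mid, bowl, adapter from where it was at the start of the episode above 0.02 m or angle between any of lens_short, lens_mid, bowl, adapter's own z axis and vertical above 0.3 rad).
It also fails if it takes over 54 s, if anything falls off the work surface, if the arm or the gripper's body presses on something with over 40 N, if the wrist force passes 120 N, or if a joint passes its speed limit or range.

ROBOT

A 6-joint arm with a two-finger parallel gripper is mounted at the origin on the work surface. World frame = base frame: x ahead of the robot, y to its left, z up, the work surface at z = 0. Lengths are in m, angles in rad, forces in N, time in s.
With the tool pointing down it reaches from about 0.25 to 0.725 m from the base axis. Payload 9.7 kg.
Tool frame: the origin (TCP) lies midway between the tips of the shut fingers; the grasp point (between the pads) lies 19 mm behind it; z points along the fingers, x is the direction in which the jaws open and shut, and the axes are right-handed (so a half turn about z gives the same grasp; the last joint's range is limited). The gripper opens to 85 mm and grips with 20 to 120 N. Pads are 22 mm wide; open, the fingers measure 114 mm over their backs; the gripper's body (76 mm by 85 mm) begins 54 mm behind the grasp point. The pads swing forward as they close: fully open they stand 13 mm farther back than shut.
Start: joints at [-1.345, 0.087, 0.176, 1.66, 0, 1.571], TCP at [0.123, -0.536, 0.206] pointing down, gripper open.
Joint ranges: [-3.13, 3.13], [-0.85, 1.81], [-1.15, 1.24], [-2.2, 2.28], [-1.44, 1.52], [-3.14, 3.14]. Speed limits (rad/s): [2.22, 2.22, 2.57, 3.14, 3.14, 3.14].

INTERFACE

Orientations are given as a unit quaternion [x, y, z, w].
In Python, from station import arm, imaging, boxes_of, tip_of gives the robot as it stands.
- The arm moves only by the shell command python3 -m handwheel 'ROWS' [FORCE]. ROWS is JSON, a list of rows, each a list of 7 numbers: the turn, a rotation vector about the tool's x, y, z in rad, then the shift along the tool's x, y, z in mm, then the closure, from 0 (fully open) to 1 (shut). A call has 1 to 10 rows; each row shifts and turns the commanded pose from where the row before left it, along the tool's axes as they then stand; what a row does not reach is not made up. A row lasts 1/10 s, in which the tool goes at most 50 mm and 8.59 degrees, less where a joint would pass 70% of its speed; a pose out of reach is approached as far as the arm can. A call is refused whole if a number of a shift passes 50 or a number of a turn 0.15, either way. A call with a gripper value outside its range is refused whole. The fingers move at their own pace and stop on an object; FORCE is the grip in N (left out, the last holds). Time passes only in rows, so rows that do not move let the fingers close. It gives the time, the measured TCP pose, the force and the opening at its end, in the units of the state.
- arm.state(): the state, without advancing time (a new reading comes with each control period).
- imaging.camera(name): name is "scene" or "side" or "wrist"; returns a dict with "image" (420x560x3 uint8, red, green, blue), "range_z" (420x560 float32, m along the optical axis (not along the pixel's ray), 0 where there is no reading), "K" (3x3 intrinsics, pixels), "dist" ([k1, k2, p1, p2, k3] as OpenCV has them; the pictures are not rectified), "position" and "orientation" of the camera in the world. Camera axes: x right, y up, looking along -z (the intrinsics and any distortion apply to the point x, -y, -z); pixel columns grow to the right and rows downward; lengths in m; the calibration is good to about 2 mm. A picture is of the moment at which its call begins.
- arm.close_job(): hands the job in, once; it reports no verdict.
Trained networks look in a picture, given as the dict that the camera call returned (one of the last four; its "shot" number tells which), for a name from the list of things; names that differ only in an ending like _2 or _b are one class to them, and where a whole thing is asked for, a point or a joint stands for the part that bears it (a point fixed in the world has none). Each returns a list of dicts, best first, with "score" (0 to 1); they miss things now and then, are a little off and sometimes report something else, mostly with a low value. They report only what shows in the picture. A call takes as long as a camera call. They do not tell look-alikes from the thing itself.
- boxes_of(picture, target): "bbox" ([centre column, centre row, width, height] in pixels, round what is visible of it).
- tip_of(picture, target): "centre" ([column, row] in pixels: a listed point, or the origin of a listed thing).
The state is a dict: "time_s": time; "joint_pos": joint angles; "dq": joint speeds; "joint_efforts": joint torques, N m; "ee_pos": TCP position; "eef_rot": TCP orientation; "contact_force": force on the tool from outside, world axes, zero at the start; "ft_torque": the same for the moment, N m; "opening": finger opening in m.
Only numpy, scipy, OpenCV 4.12 (cv2) and the standard library are available. Lean on these libraries where they do the work, as an engineer would, in place of code of your own. Each camera call takes 0.05 s, during which the arm holds its last target. There are 200 camera calls.

## Working session

There is one attempt and no reset: what is moved stays moved. The work goes in short steps, Python scripts to look and compute and a shell command to move; the robot and the scene stay as the last step left them, time stands still between calls to the robot, and variables do not carry over. Pictures are saved under pics/ and viewed, on a budget of 10 in all, crops included, one or two more only if the job needs it, and the job is handed in when it is done.

```bash
mkdir -p pics
cat > h.py <<'E'
import numpy as np, cv2
from scipy.spatial.transform import Rotation as R
from station import arm, imaging, boxes_of, tip_of
def pt(p,u,v,z=None):
    n=cv2.undistortPoints(np.array([[[u,v]]],float),p["K"],np.array(p["dist"],float))[0,0]
    d=R.from_quat(p["orientation"]).as_matrix()@np.array([n[0],-n[1],-1.])
    o=np.array(p["position"])
    s=p["range_z"][int(round(v)),int(round(u))] if z is None else (z-o[2])/d[2]
    return o+s*d
def save(p,n): cv2.imwrite("pics/"+n,p["image"][:,:,::-1])
E
python3 - <<'E'
from h import *
np.set_printoptions(precision=4,suppress=True)
for c in ("scene","side"):
    p=imaging.camera(c); save(p,c+"0.png"); print(c,p["position"])
    for t in ("dry_box","cover_a","lid_centre","bowl","adapter","lens_mid","lens_short"):
        for r in boxes_of(p,t)[:6] if t!="lid_centre" else []: print(t,np.round(r["score"],2),np.round(r["bbox"]),pt(p,*r["bbox"][:2]))
        for r in tip_of(p,t)[:6]: print(" tip",t,np.round(r["score"],2),np.round(r["centre"]),pt(p,*r["centre"]))
print(arm.state())
E
```

```text
scene [ 1.1918 -0.5366  0.726 ]
dry_box 0.75 [283. 211. 123.  98.] [0.6355 0.0595 0.0899]
 tip dry_box 0.73 [280. 218.] [0.644  0.0404 0.084 ]
cover_a 0.93 [259. 185.  36.  19.] [0.5252 0.0906 0.0928]
cover_a 0.82 [292. 177.  33.  24.] [0.5585 0.1745 0.0915]
cover_a 0.79 [306. 197.  36.  25.] [0.6385 0.1349 0.0894]
cover_a 0.78 [375. 251.  40.  33.] [0.8273 0.1618 0.0156]
 tip cover_a 0.81 [270. 210.] [0.6106 0.04   0.0905]
 tip cover_a 0.73 [258. 190.] [0.5385 0.0731 0.0943]
 tip cover_a 0.7 [375. 251.] [0.8272 0.1616 0.0154]
 tip cover_a 0.66 [307. 200.] [0.6492 0.1252 0.0918]
 tip cover_a 0.57 [291. 182.] [0.5739 0.1551 0.0908]
 tip lid_centre 0.9 [281. 191.] [0.5731 0.1191 0.0841]
bowl 0.88 [211. 250.  34.  29.] [ 0.5458 -0.0903  0.0137]
bowl 0.4 [369. 197.  72.  46.] [0.7182 0.2896 0.044 ]
 tip bowl 0.95 [214. 258.] [ 0.5927 -0.1176  0.0375]
adapter 0.84 [192. 223.  22.  23.] [ 0.4197 -0.0501 -0.0009]
 tip adapter 0.91 [192. 222.] [ 0.4185 -0.048  -0.0012]
 tip adapter 0.57 [307. 198.] [0.6459 0.1286 0.0921]
lens_mid 0.56 [380. 176.  30.  40.] [0.7372 0.2965 0.1147]
 tip lens_mi
[... 1264 characters left out ...]
0.78 [204. 297.] [0.7034 0.3515 0.1058]
lens_short 0.73 [234. 319.  29.  36.] [0.6282 0.3753 0.09  ]
lens_short 0.19 [222. 322.  86.  63.] [0.6553 0.3781 0.0675]
 tip lens_short 0.62 [236. 324.] [0.6205 0.3849 0.086 ]
{'time_s': 1.4, 'joint_pos': array([-1.345 ,  0.0869,  0.1759,  1.6598,  0.    ,  1.5708]), 'dq': array([ 0.0013,  0.0008,  0.001 ,  0.0011,  0.0001, -0.0013]), 'joint_efforts': array([ -0.0006, -52.0099,  46.4859,   0.0016,  -0.0001,   0.    ]), 'ee_pos': array([ 0.1231, -0.536 ,  0.2064]), 'eef_rot': array([ 0.7823, -0.623 ,  0.    , -0.    ]), 'contact_force': array([ 0.0156,  0.35  , -0.6551]), 'ft_torque': array([ 0.02  , -0.0135,  0.0327]), 'opening': 0.08555205216851618}
```

Run:
```python
import cv2,numpy as np
a=cv2.imread("pics/side0.png")[150:350,150:400]; b=cv2.imread("pics/scene0.png")[140:300,180:410]
a=cv2.resize(a,(400,320),interpolation=2); b=cv2.resize(b,(400,278),interpolation=2)
a=cv2.imread("pics/side0.png")[160:345,165:400]
cv2.imwrite("pics/c1.png",cv2.resize(a,(762,600),interpolation=2))
```

```text
(no output)
```

View pics/c1.png

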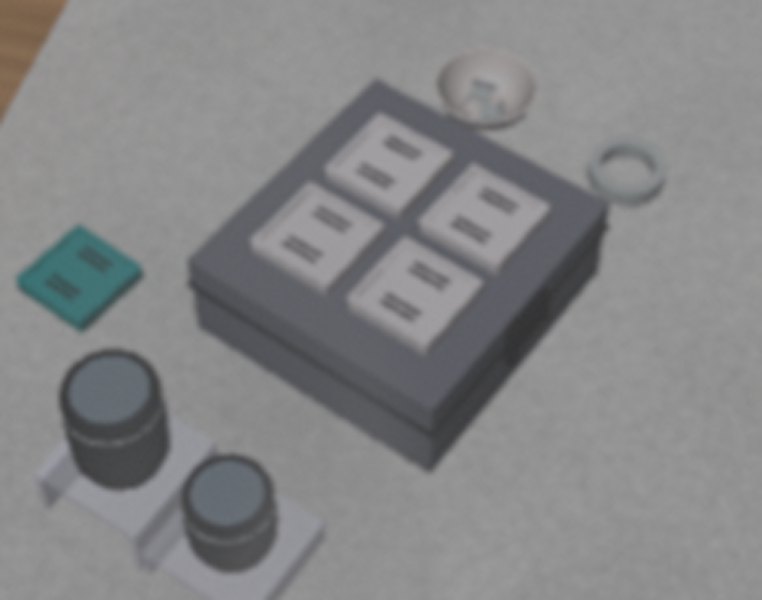

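View pics/scene0.png

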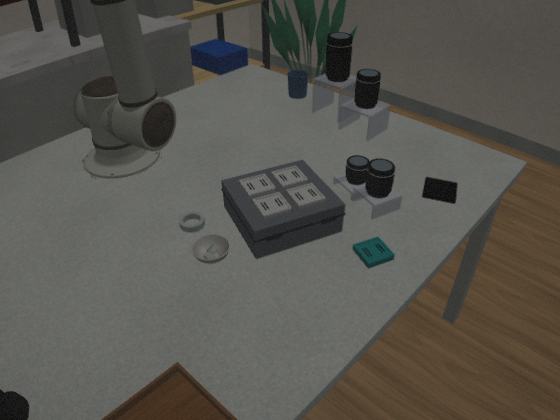

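Run:
```python
from h import *
np.set_printoptions(precision=4,suppress=True)
for c in ("side","scene"):
    p=imaging.camera(c)
    im=p["image"].astype(int); H=420;W=560
    vv,uu=np.mgrid[0:H,0:W]
    n=cv2.undistortPoints(np.stack([uu,vv],-1).reshape(-1,1,2).astype(float),p["K"],np.array(p["dist"],float))[:,0]
    d=np.c_[n[:,0],-n[:,1],-np.ones(len(n))]@R.from_quat(p["orientation"]).as_matrix().T
    P=(np.array(p["position"])+p["range_z"].reshape(-1,1)*d).reshape(H,W,3)
    near=np.hypot(P[...,0]-.576,P[...,1]-.118)<.16
    lid=near&(P[...,2]>.075)&(P[...,2]<.105)
    g=im.mean(-1); print(c,lid.sum(),np.percentile(g[lid],[5,30,50,70,95]))
    th,_=cv2.threshold(g[lid].astype(np.uint8),0,255,cv2.THRESH_OTSU)
    # flat lid outline at z=.085
    o=np.array(p["position"]); 
    def plane(z): return (o+((z-o[2])/d[:,2])[:,None]*d).reshape(H,W,3)
    r=cv2.minAreaRect(plane(.085)[lid][:,:2].astype(np.float32)*1000); print("lid",r)
    r=cv2.minAreaRect(plane(.094)[lid&(g>th)][:,:2].astype(np.float32)*1000); print("white",r, th)
    print("lid z",np.median(P[...,2][lid&(g<th)]),"white z",np.median(P[...,2][lid&(g>th)]))
s=arm.state(); print(R.from_quat(s["eef_rot"]).as_matrix())
```

```text
side 7301 [ 88.3333  98.     103.3333 137.6667 158.3333]
lid ((572.7401123046875, 117.31112670898438), (239.43359375, 233.72113037109375), 67.98226928710938)
white ((579.0948486328125, 99.81275939941406), (197.7002410888672, 198.03799438476562), 67.98226928710938) 123.0
lid z 0.08755008424495236 white z 0.09490040385393694
scene 5444 [ 45.      64.      66.6667  90.6667 110.3333]
lid ((580.12060546875, 110.24464416503906), (234.84063720703125, 232.54495239257812), 68.0123291015625)
white ((601.8731079101562, 119.38653564453125), (187.89208984375, 206.74143981933594), 67.97563934326172) 83.0
lid z 0.08480737973219243 white z 0.09230710175586643
[[ 0.2239 -0.9746  0.    ]
 [-0.9746 -0.2239  0.    ]
 [-0.     -0.     -1.    ]]
```

```bash
python3 -m handwheel '[[0,0,0,-32,-35,-10,1],[0,0,0,-32,-35,-10,1],[0,0,0,-32,-35,-10,1],[0,0,0,-32,-35,-10,1],[0,0,0,-32,-35,-10,1],[0,0,0,-32,-35,-10,1],[0,0,0,-32,-35,-10,1],[0,0,0,-32,-35,-10,1],[0,0,0,-32,-35,0,1],[0,0,0,-32,-35,0,1]]' 20; python3 -m handwheel '[[0,0,0,-32,-35,0,1],[0,0,0,-32,-35,0,1],[0,0,0,-32,-35,0,1],[0,0,-0.137,0,0,0,1],[0,0,-0.137,0,0,0,1],[0,0,-0.137,0,0,0,1],[0,0,-0.137,0,0,0,1],[0,0,-0.137,0,0,0,1],[0,0,-0.137,0,0,0,1],[0,0,-0.137,0,0,0,1]]'
```

```text
time_s: 2.5
ee_pos: [0.3934, -0.144, 0.287]
eef_rot: [0.782, -0.623, 0.001, -0.0]
contact_force: [0.9, -1.0, 0.0]
opening: -0.0003
time_s: 3.5
ee_pos: [0.4734, -0.0287, 0.2865]
eef_rot: [0.982, -0.189, 0.0, -0.0]
contact_force: [0.0, -0.8, 0.7]
opening: -0.0001
```

Run:
```python
from h import *
np.set_printoptions(precision=4,suppress=True)
p=imaging.camera("wrist"); save(p,"w1.png"); print(p["position"])
for r in tip_of(p,"cover_a")[:6]+tip_of(p,"lid_centre"): print(np.round(r["score"],2),np.round(r["centre"]),pt(p,*r["centre"]),pt(p,*r["centre"],.092))
```

```text
[0.5005 0.0386 0.4537]
0.75 [360.  63.] [0.5981 0.0582 0.0921] [0.5981 0.0582 0.092 ]
0.72 [283.  61.] [0.522  0.0913 0.0914] [0.5219 0.0912 0.092 ]
0.57 [322.  17.] [0.5764 0.1163 0.0844] [0.5749 0.1147 0.092 ]
```

View pics/w1.png

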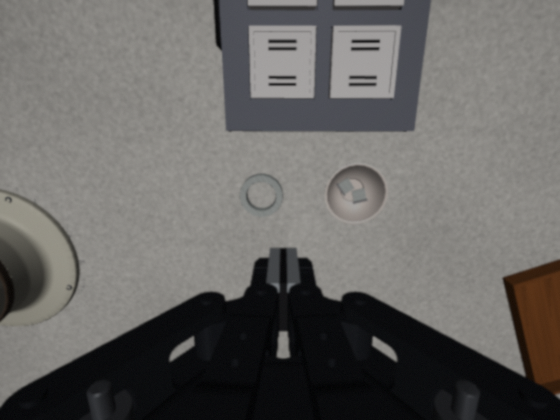

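```bash
python3 -m handwheel '[[0,0,0,-2,-50,0,1],[0,0,0,-1,-50,0,1],[0,0,0,0,0,44,1],[0,0,0,0,0,44,1],[0,0,0,0,0,44,1],[0,0,0,0,0,44,1],[0,0,0,0,0,0,1],[0,0,0,0,0,0,1],[0,0,0,0,0,0,1]]'; python3 -c "
from h import *;s=arm.state();print(s['ee_pos'],s['contact_force'],s['ft_torque'])"
```

```text
time_s: 4.55
ee_pos: [0.5098, 0.0651, 0.1136]
eef_rot: [0.981, -0.192, 0.002, -0.001]
contact_force: [0.2, -0.8, 0.9]
opening: -0.0004
[0.50980413 0.06513355 0.11355252] [ 0.18125034 -0.76329756  0.89210034] [ 0.0193939  -0.02801072 -0.02236612]
```

```bash
python3 -m handwheel '[[0,0,0,0,0,8,1],[0,0,0,0,0,7,1],[0,0,0,0,0,0,1],[0,0,0,0,0,0,1]]';for i in 1; do python3 -m handwheel '[[0,0,0,0,0,1,1],[0,0,0,0,0,0,1]]';python3 -m handwheel '[[0,0,0,0,0,1,1],[0,0,0,0,0,0,1]]';python3 -m handwheel '[[0,0,0,0,0,1,1],[0,0,0,0,0,0,1]]'; done
```

```text
time_s: 4.95
ee_pos: [0.5083, 0.065, 0.0954]
eef_rot: [0.981, -0.192, -0.0, 0.0]
contact_force: [0.8, -0.4, 0.2]
opening: -0.0
time_s: 5.15
ee_pos: [0.5084, 0.065, 0.0945]
eef_rot: [0.981, -0.192, 0.0, -0.0]
contact_force: [0.0, -0.2, -0.2]
opening: -0.0003
time_s: 5.35
ee_pos: [0.5083, 0.065, 0.0933]
eef_rot: [0.981, -0.192, -0.0, 0.0]
contact_force: [0.3, 0.7, 0.6]
opening: -0.0001
time_s: 5.55
ee_pos: [0.5082, 0.065, 0.0922]
eef_rot: [0.981, -0.192, -0.0, 0.0]
contact_force: [-0.6, 0.3, 0.4]
opening: 0.0002
```

```bash
python3 -m handwheel '[[0,0,0,0,0,1,1],[0,0,0,0,0,0,1]]';python3 -m handwheel '[[0,0,0,0,0,1,1],[0,0,0,0,0,0,1],[0,0,0,0,0,0,1]]'
python3 - <<'E'
from h import *
p=imaging.camera("wrist"); save(p,"w2.png")
E
```

```text
time_s: 5.75
ee_pos: [0.5083, 0.065, 0.0912]
eef_rot: [0.981, -0.192, -0.0, 0.0]
contact_force: [0.2, 0.1, 0.2]
opening: -0.0002
time_s: 6.05
ee_pos: [0.5083, 0.065, 0.0904]
eef_rot: [0.981, -0.192, -0.0, -0.0]
contact_force: [0.2, -0.0, 0.3]
opening: -0.0
```

View pics/w2.png

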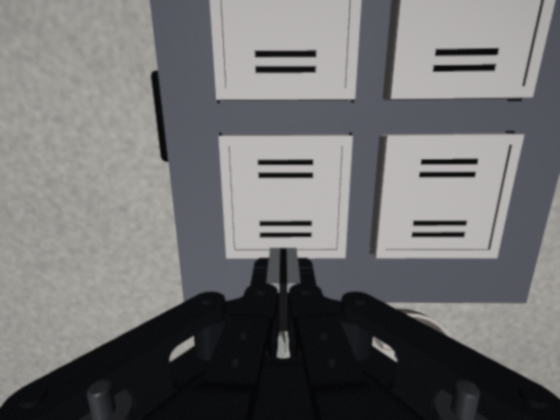

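```bash
cat >> h.py <<'E'
def tilts(p,cen=(.576,.116),yaw=-22):
    H,W=p["range_z"].shape; vv,uu=np.mgrid[0:H,0:W]
    n=cv2.undistortPoints(np.stack([uu,vv],-1).reshape(-1,1,2).astype(float),p["K"],np.array(p["dist"],float))[:,0]
    d=np.c_[n[:,0],-n[:,1],-np.ones(len(n))]@R.from_quat(p["orientation"]).as_matrix().T
    P=np.array(p["position"])+p["range_z"].reshape(-1,1)*d
    c,s=np.cos(np.radians(yaw)),np.sin(np.radians(yaw))
    q=(P[:,:2]-cen)@np.array([[c,-s],[s,c]])
    for k,x,y in (("a",-.044,-.044),("b",-.044,.044),("c",.044,-.044),("d",.044,.044)):
        m=(abs(q[:,0]-x)<.027)&(abs(q[:,1]-y)<.027)&(abs(P[:,2]-.09)<.012)
        if m.sum()<200: print(k,"few");continue
        A=np.c_[q[m]-[x,y],np.ones(m.sum())]; z=P[m,2]
        for _ in range(3):
            f=np.linalg.lstsq(A,z,rcond=None)[0]; r=abs(z-A@f); g=r<2.5*np.median(r)+1e-5; A,z=A[g],z[g]
        print(k,m.sum(),"slope x,y %.3f %.3f z %.4f"%tuple(f))
E
python3 - <<'E'
from h import *
tilts(imaging.camera("wrist")); print(arm.state()["contact_force"])
E
python3 -m handwheel '[[0,0,0,0,0,1,1],[0,0,0,0,0,0,1],[0,0,0,0,0,0,1]]'
```

```text
a 8956 slope x,y 0.001 -0.002 z 0.0918
b 9039 slope x,y 0.002 -0.006 z 0.0916
c 9129 slope x,y 0.002 0.000 z 0.0919
d 9078 slope x,y 0.001 -0.005 z 0.0918
[ 0.08049954 -0.20397652  0.38899686]
time_s: 6.45
ee_pos: [0.5083, 0.065, 0.0894]
eef_rot: [0.981, -0.192, 0.0, 0.0]
contact_force: [-0.2, -1.0, 0.2]
opening: 0.0001
```

Run:
```python
from h import *
np.set_printoptions(precision=4,suppress=True)
p=imaging.camera("wrist"); cv2.imwrite("pics/w3.png",cv2.resize(p["image"][220:320,225:345,::-1],(720,600),interpolation=2))
c,s=np.cos(np.radians(22)),-np.sin(np.radians(22)); B=np.array([[c,s],[-s,c]])
for u in (262,277,290):
  for v in (242,246,250,254,258,262,270,285):
    P=pt(p,u,v); print(u,v,B@(P[:2]-[.576,.116])*1000,P[2]*1000)
s=arm.state();print(s["contact_force"],s["ee_pos"], B@(s["ee_pos"][:2]-[.576,.116])*1000)
```

```text
262 242 [-55.374  -69.9048] 91.959148460999
262 246 [-55.4452 -72.5318] 91.71506544280864
262 250 [-55.3553 -74.1867] 93.667224494418
262 254 [-55.3385 -76.2728] 94.61735954733722
262 258 [-53.4086 -65.8164] 121.3342638319732
262 262 [-53.0831 -65.4577] 126.30292824581599
262 270 [-52.5579 -65.2748] 134.44350015939517
262 285 [-50.9062 -58.6942] 158.0735850336308
277 242 [-46.6612 -70.1156] 91.52120187203982
277 246 [-46.6841 -72.7377] 91.30488624971505
277 250 [-46.0734 -61.0721] 122.52658415125659
277 254 [-46.0054 -61.2221] 126.63559281947381
277 258 [-45.9535 -61.667 ] 129.9078937047545
277 262 [-45.8742 -61.3662] 134.49105762062013
277 270 [-45.7522 -61.3925] 141.74870804331863
277 285 [-45.5981 -62.6647] 151.43998449944053
290 242 [-39.0528 -70.5845] 90.46362419888685
290 246 [-39.0688 -72.6597] 91.52780134605001
290 250 [-39.8454 -61.4739] 121.6805334888755
290 254 [-39.9558 -61.4164] 126.25754698495784
290 258 [-40.0628 -61.3047] 130.6853197740105
290 262 [-40.1493 -61.4715] 134.31256946744818
290 270 [-40.3022 -61.9402] 140.75221836749768
290 285 [-40.5612 -62.5688] 151.62526176511375
[-0.4602 -0.6765  0.0385] [0.5083 0.065  0.0894] [-43.6703 -72.6532]
```

View pics/w3.png

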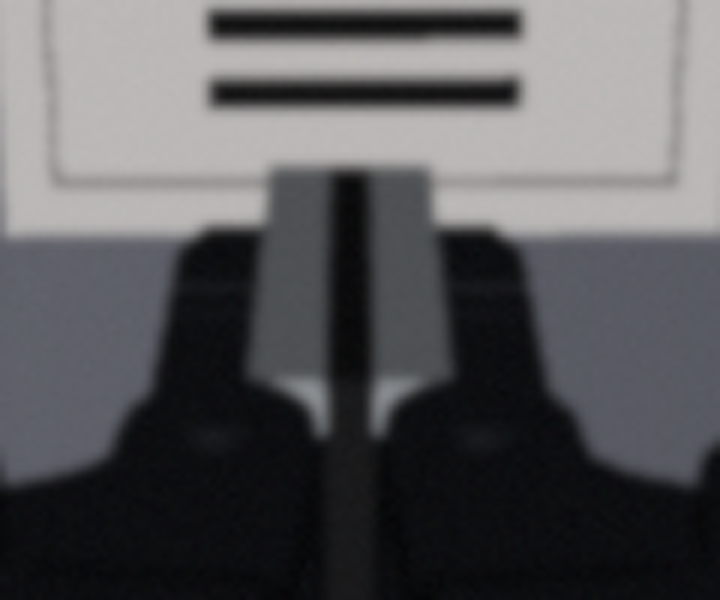

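Run:
```python
from h import *
p=imaging.camera("side"); cv2.imwrite("pics/s2.png",cv2.resize(p["image"][165:295,235:400,::-1],(762,600),interpolation=2)); print(p["range_z"].shape)
```

```text
(420, 560)
```

View pics/s2.png

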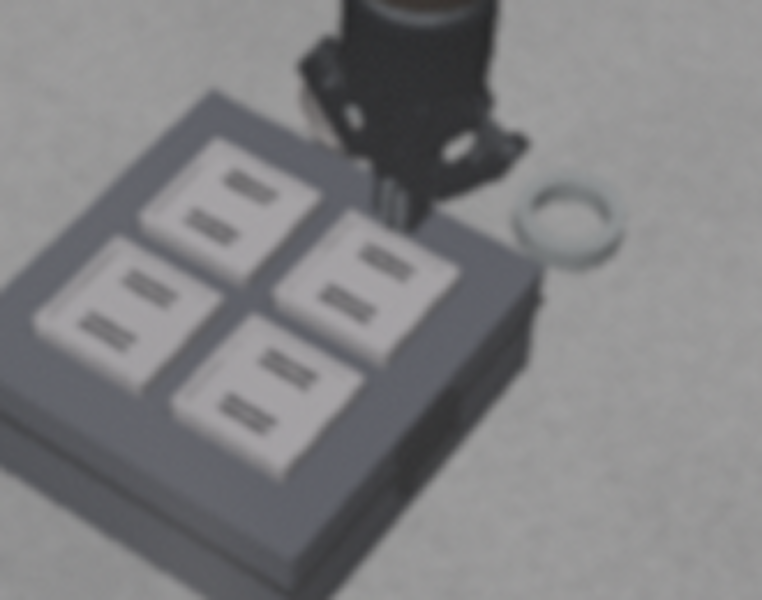

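Run:
```python
from h import *
p=imaging.camera("side")
def crop(P):
    q=R.from_quat(p["orientation"]).as_matrix().T@(P-np.array(p["position"])); q=q*[1,-1,-1]
    uv=cv2.projectPoints(q.reshape(1,1,3),np.zeros(3),np.zeros(3),p["K"],np.array(p["dist"],float))[0].ravel()
    return np.round((uv-[235,165])/.2165), uv
bx=np.array([.927,-.375]);by=np.array([.375,.927])
for y in (-.0615,-.073):
  for z in (.0894,.100,.110,.121):
    print(y,z,crop(np.r_[np.array([.576,.116])+bx*-.044+by*y,z]))
for u,v in ((322,213),(320,210),(322,208),(323,214)): print(u,v,pt(p,u,v))
```

```text
-0.0615 0.0894 (array([385., 270.]), array([318.38894301, 223.52460613]))
-0.0615 0.1 (array([386., 257.]), array([318.60653927, 220.68889291]))
-0.0615 0.11 (array([387., 245.]), array([318.81423352, 217.98081051]))
-0.0615 0.121 (array([388., 231.]), array([319.04545174, 214.96437875]))
-0.073 0.0894 (array([397., 257.]), array([321.04530848, 220.6138588 ]))
-0.073 0.1 (array([399., 244.]), array([321.27834068, 217.77350269]))
-0.073 0.11 (array([400., 231.]), array([321.50075269, 215.06117315]))
-0.073 0.121 (array([401., 217.]), array([321.74833755, 212.04022562]))
322 213 [0.5054161  0.0759797  0.13056805]
320 210 [0.51150159 0.07083246 0.13387832]
322 208 [0.50619566 0.07726578 0.14946761]
323 214 [0.50373812 0.06973834 0.12052329]
```

```bash
python3 -m handwheel '[[0,0,0,0,0,5,1],[0,0,0,0,0,5,1],[0,0,0,0,0,4,1],[0,0,0,0,0,2,1],[0,0,0,0,0,0,1]]' | grep -E "ee_pos|force"; for i in 1; do :; done
python3 -m handwheel '[[0,0,0,0,0,2,1],[0,0,0,0,0,0,1]]'| grep -E "ee_pos|force"
python3 -m handwheel '[[0,0,0,0,0,1,1],[0,0,0,0,0,0,1]]'| grep -E "ee_pos|force"
python3 - <<'E'
from h import *
np.set_printoptions(precision=4,suppress=True)
p=imaging.camera("wrist"); print(arm.state()["contact_force"]);tilts(p)
for v in (246,250,254,260,266): print(v,pt(p,277,v))
E
```

```text
ee_pos: [0.508, 0.065, 0.0729]
contact_force: [-0.2, -0.7, 1.1]
ee_pos: [0.5083, 0.065, 0.0713]
contact_force: [-0.1, 0.6, -0.3]
ee_pos: [0.5083, 0.065, 0.0703]
contact_force: [0.2, 0.4, -1.3]
[ 0.0955  0.3945 -1.2517]
a 11019 slope x,y 0.001 -0.001 z 0.0918
b 9643 slope x,y 0.002 -0.007 z 0.0916
c 11596 slope x,y 0.003 -0.003 z 0.0919
d 9632 slope x,y 0.001 -0.006 z 0.0918
246 [0.5092 0.0741 0.0924]
250 [0.5104 0.0765 0.1031]
254 [0.5103 0.0762 0.107 ]
260 [0.5103 0.0759 0.1128]
266 [0.5104 0.076  0.1187]
```

```bash
python3 -m handwheel '[[0,0,0,0,0,3,1],[0,0,0,0,0,2,1],[0,0,0,0,0,0,1]]' | grep -E "ee_pos|force"
python3 -m handwheel '[[0,0,0,0,0,1,1],[0,0,0,0,0,0,1]]'| grep -E "ee_pos|force"
python3 -m handwheel '[[0,0,0,0,0,1,1],[0,0,0,0,0,0,1]]'| grep -E "ee_pos|force"
python3 -m handwheel '[[0,0,0,0,0,1,1],[0,0,0,0,0,0,1]]'| grep -E "ee_pos|force"
python3 - <<'E'
from h import *
np.set_printoptions(precision=4,suppress=True)
p=imaging.camera("wrist"); print(arm.state()["contact_force"]);tilts(p)
for v in (246,250,254,260,266): print(v,pt(p,277,v))
E
```

```text
ee_pos: [0.5089, 0.065, 0.0688]
contact_force: [-8.6, -0.8, 26.4]
ee_pos: [0.509, 0.065, 0.0687]
contact_force: [-12.3, -1.8, 32.7]
ee_pos: [0.5091, 0.065, 0.0686]
contact_force: [-16.0, -2.6, 39.4]
ee_pos: [0.5092, 0.065, 0.0685]
contact_force: [-17.5, -2.4, 46.8]
[-19.338   -1.9628  46.8622]
a 11204 slope x,y 0.002 0.001 z 0.0918
b 9790 slope x,y 0.002 -0.006 z 0.0916
c 11729 slope x,y 0.003 -0.002 z 0.0919
d 9720 slope x,y 0.002 -0.006 z 0.0918
246 [0.5101 0.0745 0.0915]
250 [0.5108 0.0759 0.0998]
254 [0.511  0.0762 0.1053]
260 [0.5108 0.0757 0.1104]
266 [0.511  0.076  0.1168]
```

```bash
python3 -m handwheel '[[0,0,0,0,0,-8,1],[0,0,0,0,0,-5,1],[0,0,0,44,0,0,1],[0,0,0,44,0,0,1],[0,0,0,0,0,0,1],[0,0,0,0,0,3,1],[0,0,0,0,0,1,1],[0,0,0,0,0,0,1]]' | grep -E "ee_pos|force|time"
python3 -m handwheel '[[0,0,0,0,0,1,1],[0,0,0,0,0,0,1]]'| grep -E "ee_pos|force"
python3 -m handwheel '[[0,0,0,0,0,1,1],[0,0,0,0,0,0,1]]'| grep -E "ee_pos|force"
python3 - <<'E'
from h import *
np.set_printoptions(precision=4,suppress=True)
p=imaging.camera("wrist"); print(arm.state()["contact_force"]);tilts(p)
E
```

```text
time_s: 9.3
ee_pos: [0.5889, 0.0323, 0.0713]
contact_force: [0.1, 0.1, 0.1]
ee_pos: [0.5895, 0.0322, 0.0708]
contact_force: [0.5, 0.7, -0.0]
ee_pos: [0.5897, 0.0319, 0.0695]
contact_force: [0.4, -0.1, 0.3]
[ 0.0263 -0.6183  0.4013]
a 11785 slope x,y 0.001 -0.001 z 0.0916
b 9741 slope x,y 0.002 -0.008 z 0.0915
c 11168 slope x,y 0.002 -0.002 z 0.0918
d 9678 slope x,y 0.002 -0.007 z 0.0916
```

```bash
python3 -m handwheel '[[0,0,0,0,0,1,1],[0,0,0,0,0,0,1]]'| grep -E "ee_pos|force"
python3 -m handwheel '[[0,0,0,0,0,1,1],[0,0,0,0,0,0,1]]'| grep -E "ee_pos|force"
python3 - <<'E'
from h import *
np.set_printoptions(precision=4,suppress=True)
p=imaging.camera("wrist"); print(arm.state()["contact_force"]);tilts(p)
E
```

```text
ee_pos: [0.5899, 0.0319, 0.0691]
contact_force: [-1.2, 1.4, 5.6]
ee_pos: [0.59, 0.0319, 0.069]
contact_force: [-4.8, 0.3, 11.1]
[-5.0282 -0.5233 11.1305]
a 11833 slope x,y 0.001 -0.001 z 0.0916
b 9740 slope x,y 0.002 -0.004 z 0.0915
c 11207 slope x,y 0.002 -0.002 z 0.0918
d 9665 slope x,y 0.002 -0.006 z 0.0916
```

```bash
python3 -m handwheel '[[0,0,0,0,0,-7,1],[0,0,0,0,-44,0,1],[0,0,0,0,-44,0,1],[0,0,0,0,0,0,1],[0,0,0,0,0,3,1],[0,0,0,0,0,1,1],[0,0,0,0,0,0,1]]' | grep -E "ee_pos|force|time"
python3 -m handwheel '[[0,0,0,0,0,1,1],[0,0,0,0,0,0,1]]'| grep -E "ee_pos|force"
python3 -m handwheel '[[0,0,0,0,0,1,1],[0,0,0,0,0,0,1]]'| grep -E "ee_pos|force"
python3 - <<'E'
from h import *
np.set_printoptions(precision=4,suppress=True)
p=imaging.camera("wrist"); print(arm.state()["contact_force"]);tilts(p)
E
```

```text
time_s: 10.9
ee_pos: [0.6226, 0.1123, 0.0701]
contact_force: [-0.0, 0.3, -0.5]
ee_pos: [0.6229, 0.1127, 0.0695]
contact_force: [-1.2, -0.6, -0.5]
ee_pos: [0.6229, 0.1132, 0.0684]
contact_force: [-0.2, -1.0, -0.3]
[-0.8158  0.0766 -0.4689]
a 1735 slope x,y 0.001 0.005 z 0.0916
b 11928 slope x,y 0.001 -0.001 z 0.0917
c 264 slope x,y -0.032 0.033 z 0.0918
d 11308 slope x,y 0.003 0.029 z 0.0919
```

Cover d begins to tip (near side going down). Press on a little.

```bash
python3 -m handwheel '[[0,0,0,0,0,1,1],[0,0,0,0,0,0,1]]'| grep -E "ee_pos|force"
python3 -m handwheel '[[0,0,0,0,0,1,1],[0,0,0,0,0,0,1],[0,0,0,0,0,0,1]]'| grep -E "ee_pos|force"
python3 - <<'E'
from h import *
np.set_printoptions(precision=4,suppress=True)
p=imaging.camera("wrist"); print(arm.state()["contact_force"]);tilts(p)
E
```

```text
ee_pos: [0.6229, 0.1134, 0.0672]
contact_force: [-0.2, 0.7, -0.1]
ee_pos: [0.6229, 0.1134, 0.0663]
contact_force: [0.2, 0.7, 0.5]
[-0.5256 -0.3781  0.1201]
a 1597 slope x,y 0.001 0.005 z 0.0916
b 12208 slope x,y 0.002 -0.001 z 0.0916
c 266 slope x,y -0.030 0.018 z 0.0918
d 11480 slope x,y 0.003 0.110 z 0.0925
```

```bash
python3 -m handwheel '[[0,0,0,0,0,-4,1],[0,0,0,0,0,-4,1],[0,0,0,0,-29,0,1],[0,0,0,0,0,0,1],[0,0,0,0,0,3,1],[0,0,0,0,0,2,1],[0,0,0,0,0,0,1],[0,0,0,0,0,0,1]]'
python3 - <<'E'
from h import *
p=imaging.camera("wrist"); tilts(p); save(p,"w4.png")
E
python3 -m handwheel '[[0,0,0,0,0,1,1],[0,0,0,0,0,0,1]]'| grep -E "ee_pos|force"
python3 -m handwheel '[[0,0,0,0,0,1,1],[0,0,0,0,0,0,1]]'| grep -E "ee_pos|force"
python3 -m handwheel '[[0,0,0,0,0,1,1],[0,0,0,0,0,0,1]]'| grep -E "ee_pos|force"
```

```text
time_s: 12.7
ee_pos: [0.6337, 0.1398, 0.0694]
eef_rot: [0.981, -0.192, -0.0, 0.0]
contact_force: [0.3, -0.8, 0.9]
opening: 0.0002
a few
b 10029 slope x,y 0.002 -0.002 z 0.0917
c few
d 6094 slope x,y 0.001 0.000 z 0.0918
ee_pos: [0.6338, 0.1401, 0.0683]
contact_force: [-0.0, 0.5, -0.0]
ee_pos: [0.6338, 0.1402, 0.0673]
contact_force: [0.4, 0.3, 0.7]
ee_pos: [0.634, 0.1403, 0.0672]
contact_force: [-1.5, -0.4, 4.4]
```

View pics/w4.png

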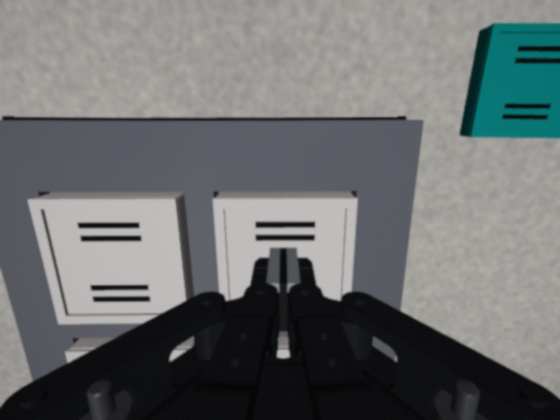

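The picture shows the tips (283,250) over the middle of the white cover d (centred about column 285), with the turquoise look-alike off the box at (515,80). Contact is at TCP z 0.067. Now push down.

```bash
python3 -m handwheel '[[0,0,0,0,0,1,1],[0,0,0,0,0,0,1]]'| grep -E "ee_pos|force"
python3 -m handwheel '[[0,0,0,0,0,1,1],[0,0,0,0,0,0,1]]'| grep -E "ee_pos|force"
python3 -m handwheel '[[0,0,0,0,0,1,1],[0,0,0,0,0,0,1]]'| grep -E "ee_pos|force"
python3 -m handwheel '[[0,0,0,0,0,1,1],[0,0,0,0,0,0,1]]'| grep -E "ee_pos|force"
python3 -m handwheel '[[0,0,0,0,0,1,1],[0,0,0,0,0,0,1],[0,0,0,0,0,0,1]]'| grep -E "ee_pos|force"
python3 - <<'E'
from h import *
p=imaging.camera("wrist"); tilts(p)
E
```

```text
ee_pos: [0.634, 0.1403, 0.0666]
contact_force: [-3.2, -0.7, 7.5]
ee_pos: [0.634, 0.1403, 0.0658]
contact_force: [-2.9, -0.5, 8.3]
ee_pos: [0.6341, 0.1403, 0.0648]
contact_force: [-3.0, -0.3, 8.4]
ee_pos: [0.6341, 0.1403, 0.0638]
contact_force: [-3.9, -1.0, 8.6]
ee_pos: [0.6341, 0.1403, 0.0632]
contact_force: [-3.2, -1.6, 10.3]
a few
b 10782 slope x,y 0.002 -0.001 z 0.0917
c few
d 6286 slope x,y 0.001 0.002 z 0.0878
```

```bash
python3 -m handwheel '[[0,0,0,0,0,1,1],[0,0,0,0,0,0,1],[0,0,0,0,0,0,1],[0,0,0,0,0,0,1]]'
python3 - <<'E'
from h import *
p=imaging.camera("wrist"); tilts(p); tilts(imaging.camera("side")); save(p,"w5.png"); print(arm.state()["contact_force"])
E
```

```text
time_s: 14.9
ee_pos: [0.6341, 0.1403, 0.0632]
eef_rot: [0.981, -0.192, 0.001, -0.0]
contact_force: [-6.6, -2.8, 15.8]
opening: -0.0003
a few
b 10806 slope x,y 0.002 -0.001 z 0.0917
c few
d 6273 slope x,y 0.002 0.002 z 0.0878
a 381 slope x,y -0.003 0.000 z 0.0946
b 429 slope x,y -0.001 0.013 z 0.0945
c 256 slope x,y 0.001 0.007 z 0.0944
d 270 slope x,y 0.001 -0.025 z 0.0911
[-7.21373717 -1.58573183 16.77966841]
```

Cover d is bottomed out: it is 4 mm lower and level, and the force rises with no further travel. Handing in.

```bash
python3 -c "
from station import arm; print(arm.close_job())"
```

```text
the job is handed in; nothing more can be done
None
```

The loose cover was **cover_d**. I pressed it fully home and handed the job in at about 15 s of the 54 s, with the shut fingertips still holding it down at about 16 N.

- **Finding it:** I pressed three covers near an edge. Cover_a did not move at 47 N and cover_c did not move at 11 N. Cover_d tipped by 0.11 rad under a force too small to read. I did not press cover_b.
- **Seating it:** I pressed cover_d in the middle. It began to give at about 8 N and sank 4 mm, from 91.8 to 87.8 mm by the wrist camera's depth. It then stopped moving as the force rose.
- **Last checks:** The wrist camera shows cover_d level to about 0.003 rad and cover_b unmoved. The side camera shows cover_a, cover_b and cover_c level and equally high.

Four readings disagreed or went beyond what I intended:

- **TCP height:** The reported height was 25–30 mm below where the cameras and the contact put the fingertips, so I found the heights by touch.
- **Press on cover_a:** Because of that, this press went harder than I meant (47 N). It stayed under the wrist limit, and the contact should have been on the fingertips only.
- **Sideways force:** Every hard press also showed a sideways force of roughly 40% of the downward one. I did not find out why.
- **Cover_d's tilt from the side:** The coarser, partly blocked side view gave 0.025 rad for cover_d, against 0.003 rad from the wrist camera. Both are within the 0.03 limit, and I trust the wrist view more.

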